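# Lock the filter cartridge into the wash filter unit

### The job

Take the filter cartridge from its drip stand and fit it into the round port of the filter unit: let its two lugs find the gaps in the steel collar, push it down against the spring, twist it clockwise (seen from above) about a quarter turn until it meets the stop, then let go so that the spring lifts it into its locking notches. Never force it, and leave the bottle, dish and scraper alone.

Things in the scene. Friction and masses are not known exactly. Their poses are not given: they have to be found in the camera images.
- cartridge: White plastic filter cartridge, loose, upright in the drip stand, 0.1 to 0.2 kg. Origin: centre of its underside, z up. A drum 36 mm across (chamfered foot) up to 52 mm, a cap disc 54 mm across from 52 to 58 mm, on top a bar handle from 58 to 92 mm, 50 mm long along the cartridge's x and 14 mm thick along its y. The same after a half turn.
- cartridge_grip (a point): On the cartridge's axis, 80 mm above its underside, in the bar handle, to be gripped across the 14 mm thickness (22 mm above the cap disc, 12 mm below the bar's top). Axes as the cartridge's.
- cartridge_lugs (a point): On the cartridge's axis, 32.5 mm above its underside, level with its two bayonet lugs: one on the +x and one on the -x side, right under the ends of the bar. Each reaches out to 26 mm from the axis, is 9 mm wide along y and 7 mm tall (29 to 36 mm above the underside).
- filter_unit: White case of the wash filter unit, fixed on the bench, 170 x 150 mm (its x, y), 60 mm high, grey panel with a dark display on its -x face. A steel bayonet collar 68 mm across rises from the middle of its top to 85 mm. Origin: centre of its underside. Over 120 N between the two (all contacts added up) is forcing: touch down slowly (15 mm/s), stop the twist as the moment rises.
- port (a point): Centre of the port, level with the collar's top; z up, x, y as the unit's. Hole 41 mm across; two opposite lug gaps 14 mm wide (a lug has 2.5 mm, 0.1 rad, each side). The collar is clamped at an unmeasured angle: the line of its gaps is within 0.45 rad either way of this x axis, to be seen or felt for. Lugs resting on the roof: cartridge's underside 29 mm below this point.
- port_spring (a point): On the port's axis, 34 mm below the collar's top: the face of the spring plate at rest. Through the gaps the cartridge's underside drops freely to here; pushing on takes 5 N at first, and 0.5 N more per mm. The roof is 8 mm thick: the lugs can turn once the underside is more than 10 mm below this point; the plate's hard stop is 14 mm below it (12 N).
- port_lock (a point): On the port's axis, 40 mm below the collar's top: the cartridge's underside when locked. Pushed in, it turns clockwise from above about 1.55 rad from the gaps' middle to a hard stop (not the other way). Notches 4 mm deep in the roof's underside over the last 0.15 rad lock it. Let go earlier in the turn it stays 4 mm lower; let go at the gaps it springs up 6 mm higher.
- drip_stand: Fixed steel drip stand, 100 x 100 mm plate 6 mm thick with a rim 12 mm high; origin: centre of its underside. In its middle a ring 48 mm across, 40 mm inside, to 24 mm above the bench, in which the cartridge stands on the plate with about 2 mm of play.
- resin_bottle: Bystander: black bottle, 60 mm across, 125 mm tall; origin: centre of its underside.
- dish: Bystander: steel dish, 90 mm across, 35 mm tall; origin: centre of its underside.
- scraper: Bystander: scraper with a flat blade lying on the bench, handle to its -x; origin: under its middle.
Mind the look-alikes: they are no part of the job. What is shaped like the drip_stand but red is not meant.

How it is judged:
By the outcome, as a careful person would: the job done as asked, in the order asked, and still so for the second after the job is handed in, with the robot touching nothing.
It also fails if it takes over 67 s, if anything falls off the work surface, if the arm or the gripper's body presses on something with over 40 N, if the wrist force passes 120 N, or if a joint passes its speed limit or range.

### The arm

A 6-joint arm with a two-finger parallel gripper is mounted at the origin on the work surface. World frame = base frame: x ahead of the robot, y to its left, z up, the work surface at z = 0. Lengths are in m, angles in rad, forces in N, time in s.
With the tool pointing down it reaches from about 0.375 to 0.75 m from the base axis. Payload 9 kg.
Tool frame: the origin (TCP) lies midway between the tips of the shut fingers; the grasp point (between the pads) lies robot.grasp_offset behind it (robot.grasp_offset is the distance from the TCP to the grasp point, in m); z points along the fingers, y is the line along which they close (so a half turn about z gives the same grasp; the last joint's range is limited). The gripper opens to 85 mm and grips with 20 to 120 N. Pads are 22 mm wide; open, the fingers measure 114 mm over their backs; the gripper's body (76 mm by 85 mm) begins 54 mm behind the grasp point. The pads swing forward as they close: fully open they stand 13 mm farther back than shut.
Start: joints at [-1.401, 0.104, 0.097, 1.564, 0, 1.353], TCP at [0.227, -0.555, 0.194] pointing down, gripper open.
Joint ranges: [-2.99, 2.99], [-0.84, 1.86], [-1.1, 1.16], [-1.84, 2.11], [-1.51, 1.56], [-3.14, 3.14]. Speed limits (rad/s): [2.22, 2.22, 2.57, 3.14, 3.14, 3.14].

### API

Orientations are given as a unit quaternion [x, y, z, w].
In Python, from rig import robot gives the robot as it stands. The module is installed in compiled form; this text tells all that it offers.
- The arm moves only by the tool step_arm, never from a script. Its argument "targets" is a list of rows, each a list of 5 numbers: the shift along the tool's x, y, z in cm, then the turn about the tool's z in units of 10 degrees (1.0 is 10 degrees), then the finger opening in cm, from 0 to 8.54. In form: [[dx, dy, dz, twist, claw], ...]. A call has 1 to 10 rows; each row shifts and turns the commanded pose from where the row before left it, along the tool's axes as they then stand; what a row does not reach is not made up. A row lasts 1/8 s, in which the tool goes at most 62.5 mm and 10.7 degrees, less where a joint would pass 70% of its speed; a pose out of reach is approached as far as the arm can. A call is refused whole if a number of a shift passes 6.25 or a number of a turn 1, either way. A call with a gripper value outside its range is refused whole. The fingers move at their own pace and stop on an object; "force" is the grip in N (left out, the last holds). Time passes only in rows, so rows that do not move let the fingers close. It gives the time, the measured TCP pose, the force, the opening and the grip force at its end, in the units of the state.
- robot.get_obs(): the state, without advancing time (a new reading comes with each control period).
- robot.camera(name): name is "scene" or "top"; returns (picture, depth): 400x640x3 uint8, red, green, blue; 400x640 float32, m along the optical axis (not along the pixel's ray), 0 where there is no reading.
- robot.calibration(name): a dict with "camera_matrix" (3x3 intrinsics, pixels), "rvec" (rotation vector, rad) and "tvec" (3), from world to camera coordinates, as OpenCV has them. Camera axes: x right, y down, z forward; pixel columns grow to the right and rows downward; lengths in m; the calibration is good to about 2 mm. A picture is of the moment at which its call begins. calibration takes no time and is no camera call.
- robot.job_done(): hands the job in; it is judged then, once.
The state is a dict: "t": time; "q": joint angles; "dq": joint speeds; "effort": joint torques, N m; "eef_pos": TCP position; "eef_rot": TCP orientation; "force": force on the tool from outside, world axes, zero at the start; "torque": the same for the moment, N m; "opening": finger opening in m; "gripper_force": force on a finger pad.
Only numpy, scipy, OpenCV 4.12 (cv2) and the standard library are available. Lean on these libraries where they do the work, as an engineer would, in place of code of your own. Each camera call takes 0.05 s, during which the arm holds its last target. There are 200 camera calls.

## Working session

There is one attempt and no reset: what is moved stays moved. The work goes in short steps, Python scripts to look and compute and a tool call to move; the robot and the scene stay as the last step left them, time stands still between calls to the robot, and variables do not carry over. Pictures are saved under pics/ and viewed, at most 10 in all, crops included, and the job is handed in when it is done.

Besides the shell and the picture viewer there is one more tool, called after ">>>" as name(argument=value, ...) on one line, values as JSON. step_arm: Moves the arm, as the interface text tells. Its arguments: {"type":"object","properties":{"targets":{"type":"array","items":{"type":"array","items":{"type":"number"}}},"force":{"type":"number"}},"required":["targets"]}

```bash
mkdir -p pics; cat > h.py <<'E'
import numpy as np, cv2
from rig import robot
def cam(n):
    c=robot.calibration(n); K=np.array(c["camera_matrix"]); R=cv2.Rodrigues(np.array(c["rvec"],float))[0]; t=np.array(c["tvec"],float).ravel()
    return K,R,t
def ray(n,u,v,z):
    K,R,t=cam(n); d=R.T@np.linalg.inv(K)@np.array([u,v,1.]); o=-R.T@t
    return o+d*(z-o[2])/d[2]
def cloud(n,depth):
    K,R,t=cam(n); v,u=np.mgrid[:400,:640]; p=np.stack([(u-K[0,2])/K[0,0]*depth,(v-K[1,2])/K[1,1]*depth,depth],-1)
    w=(p-t)@R; w[depth==0]=np.nan; return w
def proj(n,p):
    K,R,t=cam(n); q=K@(R@np.array(p)+t); return q[:2]/q[2]
E
python3 - <<'E'
from h import *
for n in("top","scene"):
    p,d=robot.camera(n); cv2.imwrite(f"pics/{n}0.png",p[...,::-1]); np.save(n+"d.npy",d); K,R,t=cam(n); print(n,-R.T@t,K[0,0])
print(robot.get_obs(),robot.grasp_offset)
E
```

```text
top [0.48437089 0.00120777 0.94240267] 372.30164397771364
scene [ 1.67710108 -0.35322059  1.00277887] 490.7511316070952
{'t': 0.1, 'q': array([-1.40071442e+00,  1.04659674e-01,  9.65584998e-02,  1.56394450e+00,
        8.66501410e-06,  1.35308660e+00]), 'dq': array([-0.00024734, -0.00167421,  0.00161625,  0.00168781,  0.00054348,
       -0.00205397]), 'effort': array([ 5.70318356e-03, -5.58204925e+01,  5.04721355e+01,  1.32182124e-02,
       -3.31456386e-04, -6.50812183e-06]), 'eef_pos': array([ 0.22683087, -0.55508244,  0.19309468]), 'eef_rot': array([ 9.81260835e-01,  1.92683118e-01,  1.92057492e-05, -6.24391460e-04]), 'force': array([ 0.5082477 ,  0.85145241, -0.33149157]), 'torque': array([-0.00529639,  0.02557555, -0.00427416]), 'gripper_force': 0.0, 'opening': 0.08479143606464964} 0.0187
```

View pics/top0.png

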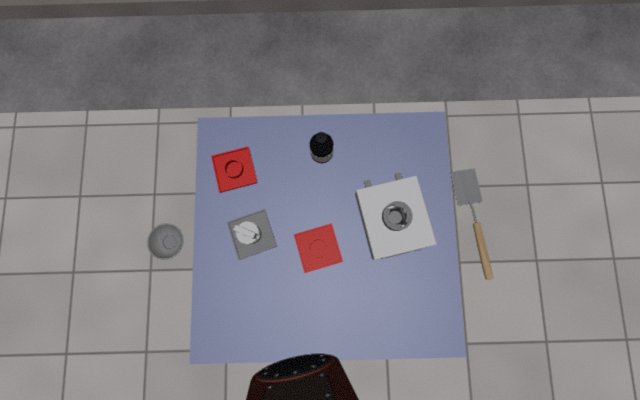

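View pics/scene0.png

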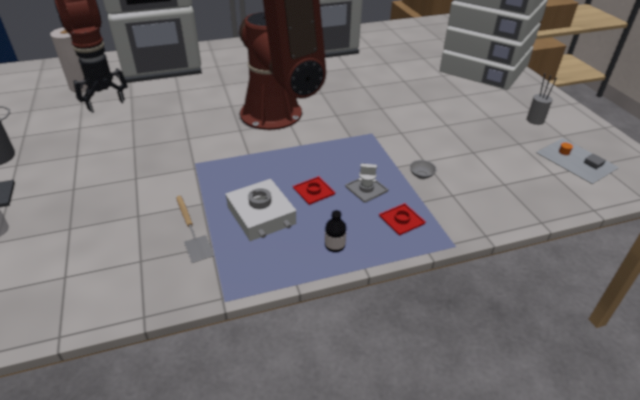

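Top view: cartridge at about (247,233) in the grey stand, and the filter unit's collar at about (397,216). The red stands at (234,169) and (318,248) are decoys. I'll zoom in on both.

```bash
python3 - <<'E'
from h import *
p=cv2.imread("pics/top0.png")
a=cv2.resize(p[200:264,216:280],(384,384),interpolation=cv2.INTER_CUBIC)
b=cv2.resize(p[192:240,373:421],(384,384),interpolation=cv2.INTER_CUBIC)
b=cv2.convertScaleAbs(b,alpha=1.5)
cv2.imwrite("pics/crop1.png",np.hstack([a,b]))
d=np.load("topd.npy"); w=cloud("top",d)
# handle top, unit top
def st(m,name):
    q=w[m]; r=cv2.minAreaRect(q[:,:2].astype(np.float32)*1000); print(name,m.sum(),q.mean(0),r)
Z=w[...,2]; X=w[...,0];Y=w[...,1]
print(proj("top",[.5,.2,0]), proj("top",[.6,.2,0]))
v,u=np.mgrid[:400,:640]
A=(abs(u-248)<25)&(abs(v-233)<25); B=(abs(u-396)<45)&(abs(v-217)<48)
print("Zmax",np.nanmax(Z[A]),np.nanmax(Z[B]))
st(A&(Z>.085),"bar"); st(A&(Z>.055)&(Z<.072),"cap"); st(B&(Z>.05)&(Z<.068),"unit"); st(B&(Z>.078),"collar")
st(A&(Z>.003)&(Z<.02),"stand")
E
```

```text
[244.37102992 257.24726708] [244.81986887 217.4886581 ]
Zmax 0.1017650554524674 0.08935173191623548
bar 140 [0.55695561 0.17935339 0.09775801] ((557.5003051757812, 180.5142059326172), (50.47109603881836, 13.82734489440918), 65.46394348144531)
cap 283 [0.55705009 0.17948337 0.06417178] ((557.2442016601562, 180.0811309814453), (51.00120162963867, 52.00334548950195), 62.113224029541016)
unit 3979 [ 0.58374712 -0.17131691  0.06001634] ((585.041748046875, -172.8885955810547), (173.30056762695312, 151.01734924316406), 12.282036781311035)
collar 415 [ 0.58598996 -0.17169487  0.08522495] ((586.6201171875, -172.08221435546875), (67.20394134521484, 67.30994415283203), 8.164541244506836)
stand 1202 [0.55704234 0.18038575 0.00748274] ((561.4636840820312, 190.40602111816406), (122.2740707397461, 122.96675109863281), 0.2962788939476013)
```

View pics/crop1.png

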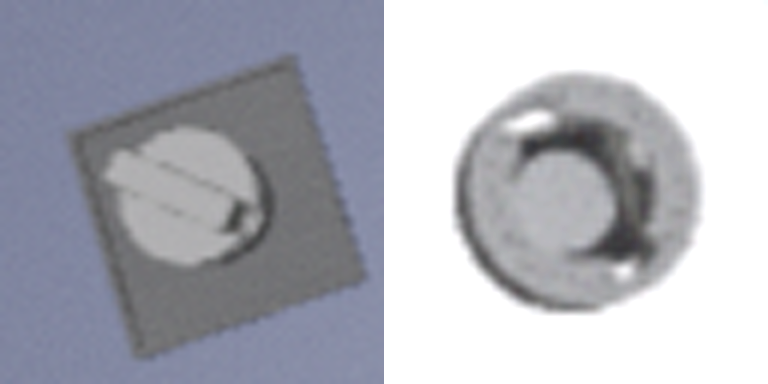

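The left crop shows the bar pointing up-left, about 65° from world x. The right crop shows the collar gaps as bright patches at crop (528,123) and (624,268). Next I'll measure the gap angle with a polar scan of averaged frames.

```bash
python3 - <<'E'
from h import *
P=[];D=[]
for i in range(8):
    p,d=robot.camera("top"); P.append(p.astype(float).mean(2)); D.append(d)
p=np.mean(P,0).astype(np.float32); d=np.median(D,0).astype(np.float32); w=cloud("top",d)
v,u=np.mgrid[:400,:640]; B=(abs(u-396)<45)&(abs(v-217)<48); A=(abs(u-248)<25)&(abs(v-233)<25)
Z=w[...,2]
def rect(m):
    return cv2.minAreaRect(w[m][:,:2].astype(np.float32)*1000)
print(rect(B&(Z>.078)),rect(A&(Z>.09)),rect(A&(Z>.055)&(Z<.075)),rect(B&(Z>.055)&(Z<.066)),np.nanmedian(Z[A&(Z>.09)]),np.nanmedian(Z[B&(Z>.078)]))
pts=w[B&(Z>.08)][:,:2]; c=np.array(cv2.minEnclosingCircle(pts.astype(np.float32)*1000)[0])/1000; print(c)
th=np.radians(np.arange(0,360,6)); 
for r in(.0225,.0245):
    uv=np.array([proj("top",[c[0]+r*np.cos(t),c[1]+r*np.sin(t),.085]) for t in th]).astype(np.float32)
    f=lambda im:cv2.remap(im,uv[:,0].copy()[None],uv[:,1].copy()[None],cv2.INTER_LINEAR)[0]
    br=f(p); z=f(np.nan_to_num(Z).astype(np.float32))*1000
    print(r,' '.join(f"{int(np.degrees(t))}:{b:.0f}/{k:.0f}" for t,b,k in zip(th,br,z)))
E
```

```text
((586.7095947265625, -171.85870361328125), (67.18791198730469, 65.40559387207031), 88.74427795410156) ((557.5709838867188, 180.58889770507812), (49.56937026977539, 13.842596054077148), 65.83256530761719) ((557.2738037109375, 180.081787109375), (51.1807746887207, 51.98988723754883), 62.571807861328125) ((586.840576171875, -172.3181610107422), (170.08938598632812, 150.2896728515625), 12.247145652770996) 0.09811816644968645 0.08528339730844973
[ 0.58646014 -0.17235774]
0.0225 0:107/85 6:106/85 12:101/86 18:107/81 24:133/63 29:145/60 36:135/54 42:112/47 48:84/34 54:80/69 59:97/82 66:103/85 72:102/80 78:103/76 84:108/82 90:115/82 96:117/80 102:118/86 108:118/86 114:117/81 119:118/85 126:117/84 132:117/86 138:117/86 144:117/85 150:115/85 156:112/84 162:108/86 168:105/85 174:108/85 180:108/85 186:105/85 192:97/72 198:81/36 204:67/28 210:57/28 216:50/38 222:53/68 228:77/77 234:105/84 239:109/85 246:113/86 252:111/86 258:109/86 264:110/86 270:110/85 276:112/86 282:114/85 288:112/84 294:108/86 300:114/85 306:114/85 312:113/85 318:111/85 324:111/85 330:111/86 336:113/85 342:111/85 348:110/85 354:108/86
0.0245 0:116/86 6:116/85 12:110/84 18:102/81 24:130/60 29:166/61 36:167/60 42:151/57 48:123/55 54:103/85 59:107/85 66:115/84 72:112/86 78:112/85 84:113/86 90:114/85 96:115/85 102:114/86 108:115/86 114:115/85 119:114/85 126:112/85 132:111/85 138:115/85 144:115/86 150:113/86 156:115/85 162:114/86 168:113/85 174:114/85 180:114/85 186:111/86 192:117/86 198:139/68 204:120/46 210:91/29 216:63/48 222:60/69 228:80/79 234:105/85 239:114/85 246:115/85 252:109/86 258:114/85 264:114/86 270:114/85 276:114/86 282:114/86 288:113/85 294:113/85 300:114/85 306:113/85 312:113/85 318:112/85 324:110/86 330:113/86 336:116/85 342:117/85 348:116/85 354:116/85
```

```bash
cat >> h.py <<'E'
def go(x,y,z,phi):
    "remaining shift in tool axes (cm), twist (10deg units, + = cw)"
    o=robot.get_obs(); from scipy.spatial.transform import Rotation as Ro
    M=Ro.from_quat(o["eef_rot"]).as_matrix(); s=M.T@(np.array([x,y,z])-o["eef_pos"])*100
    ph=np.degrees(np.arctan2(M[1,0],M[0,0]))
    print("t",round(o["t"],2),"pos",o["eef_pos"].round(4),"phi",ph.round(2),"shift",s.round(2),"twist",round(((ph-phi+180)%360-180)/10,2),
     "q6",o["q"][5].round(2),"F",o["force"].round(1),"T",o["torque"].round(2),"open",round(o["opening"],4),"tilt",M[:,2].round(3))
E
```

>>> step_arm(targets=[[0,0,0,-1,8.5],[0,0,0,-1,8.5],[0,0,0,-1,8.5],[0,0,0,-1,8.5],[0,0,0,-1,8.5],[0,0,0,-1,8.5],[0,0,0,-1,8.5],[0,0,0,-1,8.5],[0,0,0,-1,8.5],[0,0,0,-1,8.5]], force=60)

```text
t: 1.75
eef_pos: [0.2269, -0.5555, 0.1939]
eef_rot: [0.481, 0.877, -0.0, 0.0]
force: [-0.7, 0.3, 0.2]
opening: 0.0847
gripper_force: 0.0
```

```bash
python3 -c "
from h import *
go(.5573,.1802,.19,-114.3)"
```

```text
t 1.75 pos [ 0.2269 -0.5555  0.1939] phi 122.55 shift [44.24 67.43  0.37] twist -12.32 q6 -0.4 F [-0.7  0.3  0.2] T [-0.   -0.03  0.04] open 0.0847 tilt [ 0. -0. -1.]
```

>>> step_arm(targets=[[3.2,4.8,0,0,8.5],[3.2,4.8,0,0,8.5],[3.2,4.8,0,0,8.5],[3.2,4.8,0,0,8.5],[3.2,4.8,0,0,8.5],[3.2,4.8,0,0,8.5],[3.2,4.8,0,0,8.5],[3.2,4.8,0,0,8.5],[3.2,4.8,0,0,8.5],[3.2,4.8,0,0,8.5]])

```text
t: 3.0
eef_pos: [0.463, -0.027, 0.1941]
eef_rot: [0.483, 0.876, 0.0, 0.001]
force: [0.3, 0.5, 0.3]
opening: 0.0851
gripper_force: 0.0
```

>>> step_arm(targets=[[3,4.8,0,0,8.5],[3,4.8,0,0,8.5],[3,4.8,0,0,8.5],[3,4.8,0,0,8.5],[0,0,0,-1,8.5],[0,0,0,-1,8.5],[0,0,0,-1,8.5],[0,0,0,-1,8.5],[0,0,0,-1,8.5],[0,0,0,-1,8.5]])

```text
t: 4.25
eef_pos: [0.5609, 0.175, 0.1938]
eef_rot: [-0.022, 1.0, -0.0, 0.0]
force: [0.4, 0.5, 0.5]
opening: 0.0847
gripper_force: 0.0
```

>>> step_arm(targets=[[0,0,0,-1,8.5],[0,0,0,-1,8.5],[0,0,0,-1,8.5],[0,0,0,-1,8.5],[0,0,0,-1,8.5],[0,0,0,-1,8.5],[0,0,0,-0.3,8.5],[0,0,0,0,8.5]])

```text
t: 5.25
eef_pos: [0.5608, 0.1751, 0.1938]
eef_rot: [-0.539, 0.842, -0.0, -0.0]
force: [-0.1, 0.1, 0.2]
opening: 0.085
gripper_force: 0.0
```

```bash
python3 -c "
from h import *
go(.5573,.1802,.068,-114.3)"
```

```text
t 5.25 pos [0.5608 0.1751 0.1938] phi -114.81 shift [-0.32  0.54 12.58] twist -0.05 q6 -1.06 F [-0.1  0.1  0.2] T [-0.01 -0.03  0.01] open 0.085 tilt [ 0. -0. -1.]
```

>>> step_arm(targets=[[-0.3,0.5,2,0,8.5],[0,0,2.5,0,8.5],[0,0,2.5,0,8.5],[0,0,2.5,0,8.5],[0,0,2,0,8.5],[0,0,1,0,8.5],[0,0,0,0,8.5],[0,0,0,0,8.5]])

```text
t: 6.25
eef_pos: [0.5582, 0.1799, 0.0698]
eef_rot: [-0.539, 0.842, -0.0, 0.001]
force: [-0.5, -0.5, 1.0]
opening: 0.0853
gripper_force: 0.0
```

```bash
python3 -c "
from h import *
go(.5573,.1802,.068,-114.3)"
```

```text
t 6.25 pos [0.5582 0.1799 0.0698] phi -114.79 shift [0.01 0.09 0.18] twist -0.05 q6 -1.05 F [-0.5 -0.5  1. ] T [-0.03 -0.03 -0.03] open 0.0853 tilt [ 0.001  0.    -1.   ]
```

>>> step_arm(targets=[[0,0.1,0.1,0,5],[0,0,0,0,3],[0,0,0,0,2],[0,0,0,0,1.4],[0,0,0,0,1],[0,0,0,0,1],[0,0,0,0,1],[0,0,0,0,1]], force=70)

```text
t: 7.25
eef_pos: [0.5566, 0.1803, 0.0678]
eef_rot: [-0.539, 0.842, -0.0, -0.0]
force: [0.3, 0.4, 0.7]
opening: 0.0096
gripper_force: 0.0
```

```bash
python3 -c "
from h import *
go(.5573,.1802,.068,-114.3)
p,d=robot.camera('top');cv2.imwrite('pics/g.png',p[...,::-1])"
```

```text
t 7.25 pos [0.5566 0.1803 0.0678] phi -114.78 shift [-0.02 -0.06 -0.02] twist -0.05 q6 -1.05 F [0.3 0.4 0.7] T [ 0.03 -0.05  0.02] open 0.0096 tilt [ 0. -0. -1.]
```

```bash
python3 -c "
from h import *
p,d=robot.camera('scene')
p2=cv2.imread('pics/g.png')
a=cv2.resize(p[130:230,300:440][...,::-1],(560,400),interpolation=cv2.INTER_CUBIC)
b=cv2.resize(p2[190:290,210:270],(240,400),interpolation=cv2.INTER_CUBIC)
cv2.imwrite('pics/g2.png',np.hstack([a,b]))
for z in (.068,.095): print(proj('scene',[.557,.18,z]),proj('top',[.557,.18,z]))
print(robot.get_obs())"
```

```text
[367.31332857 172.97421531] [247.06246692 232.10952308]
[367.97044545 166.05962137] [244.64793263 231.18340881]
{'t': 7.35, 'q': array([ 8.99046562e-02,  7.37580625e-02, -1.63610641e-01,  1.33343144e+00,
       -1.12071072e-04, -1.04837684e+00]), 'dq': array([-0.00038337, -0.00098938, -0.00029148, -0.00248869,  0.00038426,
       -0.00110678]), 'effort': array([ 3.46669049e-04, -5.36700761e+01,  4.99116504e+01,  1.38354346e-03,
       -7.61399642e-04,  3.19794196e-05]), 'eef_pos': array([0.5566422 , 0.18026719, 0.06776262]), 'eef_rot': array([-5.38908444e-01,  8.42364343e-01, -4.88426645e-05, -2.75321697e-05]), 'force': array([ 0.01091668,  0.2067371 , -0.08452874]), 'torque': array([-0.01361329,  0.0166976 , -0.02976428]), 'gripper_force': 0.0, 'opening': 0.010242449803064707}
```

View pics/g2.png

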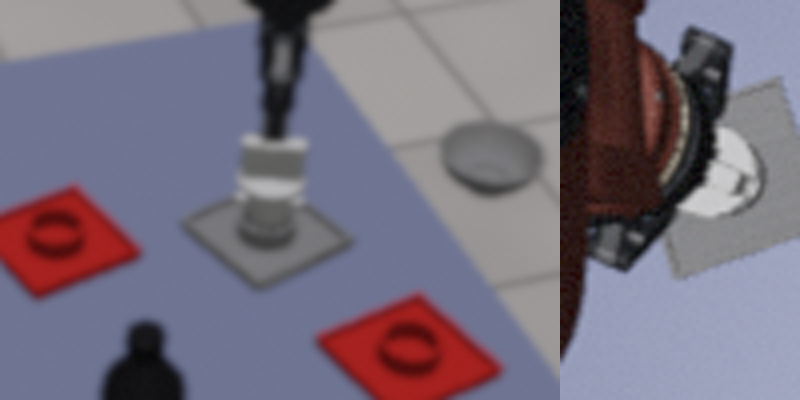

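The fingers closed on nothing: in the scene crop they end at about (272,140), at the bar's top, and the bar is not covered. I'll check with depth whether they're behind it or above it.

```bash
python3 -c "
from h import *
p,d=robot.camera('scene'); w=cloud('scene',d); g=p.astype(float).mean(2)
for v in range(136,182,3):
    print(v,[(u,int(g[v,u]),*(w[v,u]*1000).round(0).tolist()) for u in (362,366,368,371)])
p,d=robot.camera('top'); w=cloud('top',d); Z=w[...,2];v,u=np.mgrid[:400,:640]; A=(abs(u-248)<25)&(abs(v-233)<25)
m=A&(Z>.055)&(Z<.075); print('cap',cv2.minEnclosingCircle(w[m][:,:2].astype(np.float32)*1000))
m=A&(Z>.09)&(Z<.105);print('bar',w[m].mean(0), w[m].max(0),w[m].min(0))
m=(abs(u-235)<40)&(abs(v-222)<45)&(Z>.11)&(Z<.2);print('grip',w[m].mean(0),w[m].min(0),w[m].max(0))
"
```

```text
136 [(362, 124, 258.0, 286.0, -0.0), (366, 44, 558.0, 164.0, 209.0), (368, 26, 586.0, 157.0, 228.0), (371, 17, 589.0, 165.0, 229.0)]
139 [(362, 120, 276.0, 279.0, -1.0), (366, 27, 570.0, 159.0, 207.0), (368, 36, 590.0, 156.0, 220.0), (371, 56, 592.0, 165.0, 220.0)]
142 [(362, 122, 299.0, 270.0, 2.0), (366, 30, 577.0, 157.0, 202.0), (368, 59, 594.0, 155.0, 213.0), (371, 96, 595.0, 164.0, 212.0)]
145 [(362, 123, 310.0, 266.0, -3.0), (366, 32, 566.0, 163.0, 183.0), (368, 71, 598.0, 154.0, 205.0), (371, 98, 603.0, 161.0, 207.0)]
148 [(362, 123, 330.0, 258.0, -2.0), (366, 46, 610.0, 143.0, 205.0), (368, 81, 608.0, 150.0, 202.0), (371, 80, 603.0, 162.0, 196.0)]
151 [(362, 124, 347.0, 251.0, -2.0), (366, 57, 603.0, 147.0, 189.0), (368, 35, 607.0, 152.0, 191.0), (371, 39, 617.0, 157.0, 196.0)]
154 [(362, 123, 363.0, 244.0, -3.0), (366, 42, 594.0, 152.0, 171.0), (368, 25, 604.0, 154.0, 177.0), (371, 24, 603.0, 164.0, 175.0)]
157 [(362, 124, 383.0, 236.0, -0.0), (366, 52, 582.0, 159.0, 151.0), (368, 22, 582.0, 165.0, 150.0), (371, 37, 590.0, 171.0, 154.0)]
160 [(362, 124, 400.0, 230.0, -1.0), 
[... 597 characters left out ...]
4, 565.0, 188.0, 76.0)]
175 [(362, 167, 557.0, 163.0, 64.0), (366, 167, 559.0, 175.0, 62.0), (368, 164, 561.0, 181.0, 63.0), (371, 150, 570.0, 187.0, 68.0)]
178 [(362, 137, 570.0, 157.0, 62.0), (366, 168, 575.0, 169.0, 64.0), (368, 171, 574.0, 176.0, 61.0), (371, 166, 578.0, 184.0, 63.0)]
181 [(362, 89, 556.0, 165.0, 38.0), (366, 95, 569.0, 172.0, 47.0), (368, 96, 574.0, 177.0, 49.0), (371, 97, 569.0, 190.0, 42.0)]
cap ((557.5830078125, 180.25071716308594), 26.709196090698242)
bar [0.55064326 0.16491785 0.09815713] [0.55911288 0.17408405 0.10165238] [0.54307429 0.15564683 0.09093243]
grip [0.55617096 0.17259035 0.18155728] [0.49806775 0.14232617 0.11013463] [0.61992085 0.21216393 0.19996171]
```

>>> step_arm(targets=[[0,0,-2,0,1],[0,0,-2,0,1],[0,0,-2,0,1],[0,0,0,0,1],[0,0,0,0,1]])

```text
t: 8.07
eef_pos: [0.5566, 0.1803, 0.1275]
eef_rot: [-0.539, 0.842, 0.0, -0.0]
force: [0.4, 0.1, -0.1]
opening: 0.0099
gripper_force: 0.0
```

```bash
python3 -c "
from h import *
go(.5573,.1802,.068,-114.3)
p,d=robot.camera('scene'); w=cloud('scene',d); g=p.astype(float).mean(2)
cv2.imwrite('pics/r.png',cv2.resize(p[90:200,310:430][...,::-1],(654,600),interpolation=cv2.INTER_CUBIC))
o=robot.get_obs()['eef_pos']; print(proj('scene',o),proj('scene',o+[0,0,.037]))
for v in range(140,160,1):
    print(v,[(u,int(g[v,u]),*(w[v,u]*1000).round(0).tolist()) for u in (364,367,370)])
"
```

```text
t 8.07 pos [0.5566 0.1803 0.1275] phi -114.78 shift [-0.02 -0.07  5.95] twist -0.05 q6 -1.05 F [ 0.4  0.1 -0.1] T [-0.03 -0.01 -0.02] open 0.0099 tilt [-0. -0. -1.]
[368.74611467 157.50695686] [369.69611476 147.50420393]
140 [(364, 121, 288.0, 282.0, 2.0), (367, 65, nan, nan, nan), (370, 22, 588.0, 164.0, 214.0)]
141 [(364, 122, 291.0, 281.0, -1.0), (367, 78, 561.0, 167.0, 193.0), (370, 20, 573.0, 171.0, 200.0)]
142 [(364, 122, 292.0, 281.0, -4.0), (367, 82, 563.0, 166.0, 191.0), (370, 23, 570.0, 173.0, 194.0)]
143 [(364, 123, 309.0, 273.0, 4.0), (367, 80, 565.0, 166.0, 189.0), (370, 25, 570.0, 173.0, 190.0)]
144 [(364, 122, 311.0, 273.0, 1.0), (367, 78, 561.0, 168.0, 182.0), (370, 23, 572.0, 173.0, 188.0)]
145 [(364, 122, 314.0, 272.0, -2.0), (367, 76, 561.0, 168.0, 178.0), (370, 23, 577.0, 171.0, 188.0)]
146 [(364, 122, 325.0, 267.0, 2.0), (367, 72, 563.0, 168.0, 176.0), (370, 22, 572.0, 173.0, 181.0)]
147 [(364, 122, 326.0, 267.0, -2.0), (367, 72, 567.0, 166.0, 176.0), (370, 27, 575.0, 172.0, 179.0)]
148 [(364, 122, nan, nan, nan), (367, 81, 571.0, 165.0, 175.0), (370, 46, 572.0, 
[... 411 characters left out ...]
0)]
153 [(364, 123, 364.0, 252.0, 0.0), (367, 123, 371.0, 260.0, 4.0), (370, 123, 369.0, 273.0, -0.0)]
154 [(364, 123, 373.0, 248.0, 3.0), (367, 123, 375.0, 259.0, 2.0), (370, 123, 373.0, 271.0, -2.0)]
155 [(364, 123, 373.0, 248.0, -1.0), (367, 123, 380.0, 257.0, 2.0), (370, 123, 385.0, 266.0, 3.0)]
156 [(364, 123, 384.0, 244.0, 3.0), (367, 123, 382.0, 256.0, -1.0), (370, 123, 391.0, 263.0, 4.0)]
157 [(364, 123, 389.0, 241.0, 3.0), (367, 123, 390.0, 252.0, 1.0), (370, 124, 391.0, 263.0, -1.0)]
158 [(364, 123, 389.0, 242.0, -2.0), (367, 123, 393.0, 251.0, -1.0), (370, 123, 396.0, 262.0, -1.0)]
159 [(364, 123, 396.0, 239.0, -1.0), (367, 123, 399.0, 249.0, -1.0), (370, 123, 398.0, 261.0, -4.0)]
```

View pics/r.png

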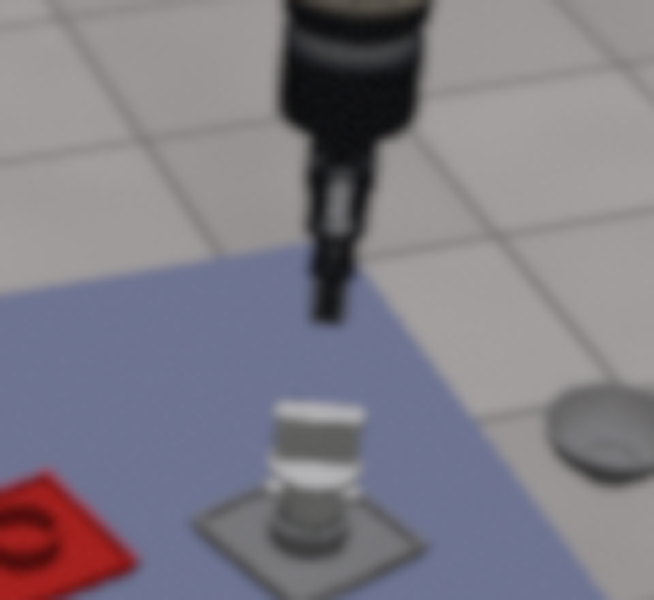

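The fingertips show at crop (327,322), about pixel (370,149). That is roughly 3 cm higher than the reported TCP, though xy agrees. I'll pin down the offset.

```bash
python3 -c "
from h import *
K,R,t=cam('scene'); o=-R.T@t
Gs=[];Ds=[]
for i in range(6):
    p,d=robot.camera('scene'); Gs.append(p.astype(float).mean(2)); Ds.append(d)
g=np.mean(Gs,0); w=cloud('scene',np.median(Ds,0))
for u in (367,368,369,370,371,372):
    col=g[140:156,u]; bg=123; th=(bg+25)/2+0; k=[i for i in range(16) if col[i]<th][-1]; v=140+k+ (th-col[k])/(col[k+1]-col[k])
    dr=R.T@np.linalg.inv(K)@np.array([u,v,1.]); q=o+dr*(.5685-o[0])/dr[0]; print(u,round(v,2),q.round(4), w[146:150,u].round(3).tolist())
for c in ('top',):
    p,d=robot.camera(c); w=cloud(c,d); Z=w[...,2]; v,u=np.mgrid[:400,:640]; A=(abs(u-248)<25)&(abs(v-233)<25)
    m=A&(Z>.09)&(Z<.105); print(m.sum(),np.median(Z[m]))
"
```

```text
367 147.52 [0.5685 0.1656 0.1749] [[0.571, 0.164, 0.182], [0.568, 0.166, 0.177], [0.567, 0.167, 0.172], [0.561, 0.169, 0.164]]
368 148.56 [0.5685 0.1692 0.1704] [[0.571, 0.167, 0.181], [0.571, 0.167, 0.178], [0.57, 0.168, 0.174], [0.564, 0.172, 0.165]]
369 148.77 [0.5685 0.1725 0.169 ] [[0.566, 0.173, 0.178], [0.569, 0.172, 0.176], [0.572, 0.171, 0.174], [0.565, 0.174, 0.165]]
370 148.86 [0.5685 0.1758 0.168 ] [[0.572, 0.173, 0.181], [0.572, 0.174, 0.178], [0.573, 0.173, 0.175], [0.567, 0.177, 0.166]]
371 148.78 [0.5685 0.1791 0.1677] [[0.574, 0.176, 0.182], [0.573, 0.177, 0.177], [0.575, 0.176, 0.175], [0.567, 0.18, 0.166]]
372 148.02 [0.5685 0.1821 0.1698] [[0.569, 0.181, 0.177], [0.568, 0.182, 0.173], [0.568, 0.182, 0.17], [0.569, 0.182, 0.166]]
93 0.09829777670012446
```

>>> step_arm(targets=[[0,0,0,0,6],[0,0,0,0,6],[0,-0.1,1,0,6],[0,0,2,0,6],[0,0,2,0,6],[0,0,2,0,6],[0,0,1,0,6],[0,0,0.5,0,6],[0,0,0.2,0,6],[0,0,0,0,6]])

```text
t: 9.72
eef_pos: [0.558, 0.1799, 0.0413]
eef_rot: [-0.539, 0.842, -0.0, 0.0]
force: [0.3, -0.1, -0.1]
opening: 0.0601
gripper_force: 0.0
```

>>> step_arm(targets=[[0,0,0.2,0,6],[0,0,0.2,0,6],[0,0,0.2,0,6],[0,0,0.2,0,6],[0,0,0,0,6]])

```text
t: 10.35
eef_pos: [0.5574, 0.1798, 0.0325]
eef_rot: [-0.539, 0.842, 0.0, -0.0]
force: [-0.2, -0.2, 0.1]
opening: 0.0601
gripper_force: 0.0
```

```bash
python3 -c "
from h import *
go(.5573,.1802,.031,-114.3)
p,d=robot.camera('scene')
cv2.imwrite('pics/s.png',cv2.resize(p[120:200,320:420][...,::-1],(700,560),interpolation=cv2.INTER_CUBIC))"
```

```text
t 10.35 pos [0.5574 0.1798 0.0325] phi -114.78 shift [-0.03  0.02  0.15] twist -0.05 q6 -1.05 F [-0.2 -0.2  0.1] T [0.   0.02 0.01] open 0.0601 tilt [-0. -0. -1.]
```

View pics/s.png

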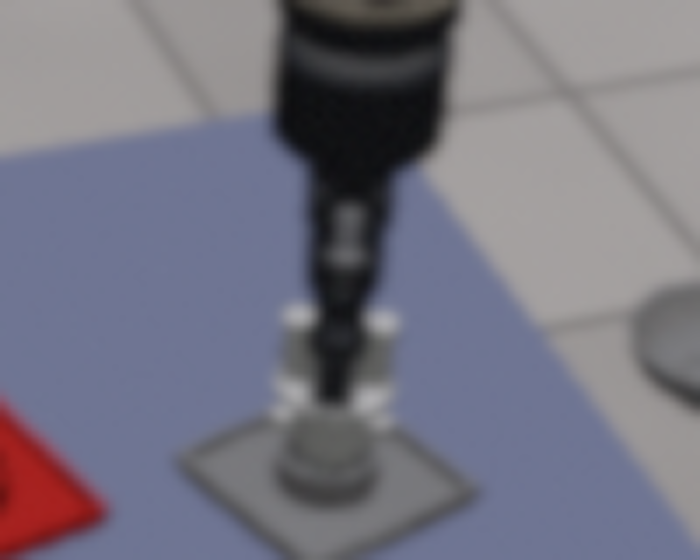

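The finger now stands in front of the bar, with its tip at crop (333,400), just above the cap. Closing.

>>> step_arm(targets=[[0,0,0,0,4],[0,0,0,0,3],[0,0,0,0,2],[0,0,0,0,1.2],[0,0,0,0,1],[0,0,0,0,1],[0,0,0,0,1]], force=70)

```text
t: 11.28
eef_pos: [0.5574, 0.1799, 0.0327]
eef_rot: [-0.539, 0.842, 0.0, -0.0]
force: [-2.3, 1.4, 0.6]
opening: 0.0131
gripper_force: 68.3
```

```bash
python3 -c "
from h import *
go(.5573,.1802,.031,-114.3)"
```

```text
t 11.28 pos [0.5574 0.1799 0.0327] phi -114.78 shift [-0.02  0.02  0.17] twist -0.05 q6 -1.05 F [-2.3  1.4  0.6] T [0.26 0.62 0.01] open 0.0131 tilt [-0.  0. -1.]
```

>>> step_arm(targets=[[0,0,-0.5,0,1],[0,0,-1,0,1],[0,0,-1.5,0,1],[0,0,-2,0,1],[0,0,-2,0,1],[0,0,-2,0,1],[0,0,-2,0.5,1],[0,0,0,1,1],[0,0,0,1,1],[0,0,0,0.8,1]])

```text
t: 12.52
eef_pos: [0.5578, 0.1799, 0.1438]
eef_rot: [-0.275, 0.961, -0.0, 0.0]
force: [-0.4, -0.3, -2.7]
opening: 0.0131
gripper_force: 68.3
```

```bash
python3 -c "
from h import *
go(.5866,-.1721,.143,-148)"
```

```text
t 12.53 pos [0.5578 0.1799 0.1438] phi -148.07 shift [ 16.17 -31.4    0.09] twist -0.01 q6 -0.47 F [-0.4 -0.3 -2.7] T [0.01 0.01 0.  ] open 0.0131 tilt [ 0.001 -0.    -1.   ]
```

>>> step_arm(targets=[[0.8,-1.6,0,0,1],[1.9,-3.7,0,0,1],[1.9,-3.7,0,0,1],[1.9,-3.7,0,0,1],[1.9,-3.7,0,0,1],[1.9,-3.7,0,0,1],[1.9,-3.7,0,0,1],[1.9,-3.7,0,0,1],[1.3,-2.5,0,0,1],[0.7,-1.3,0,0,1]])

```text
t: 13.78
eef_pos: [0.5879, -0.173, 0.1431]
eef_rot: [-0.278, 0.961, -0.0, -0.0]
force: [0.4, 1.4, -1.1]
opening: 0.013
gripper_force: 68.5
```

>>> step_arm(targets=[[0,0,0,0,1],[0,0,0,0,1]])

```text
t: 14.02
eef_pos: [0.5882, -0.1699, 0.1429]
eef_rot: [-0.278, 0.961, 0.0, 0.0]
force: [-0.5, 0.6, -1.7]
opening: 0.0128
gripper_force: 68.5
```

```bash
python3 -c "
from h import *
go(.5866,-.1721,.087,-148)
p,d=robot.camera('scene')
cv2.imwrite('pics/u.png',cv2.resize(p[140:250,190:330][...,::-1],(700,550),interpolation=cv2.INTER_CUBIC))
w=cloud('scene',d); q=w[150:240,215:310].reshape(-1,3); q=q[(q[:,2]>.08)&(q[:,2]<.088)];print('collar',q.min(0),q.max(0),len(q))"
```

```text
t 14.03 pos [ 0.5882 -0.1699  0.1429] phi -147.71 shift [ 0.25 -0.1   5.59] twist 0.03 q6 -1.06 F [-0.5  0.6 -1.7] T [ 0.01 -0.01 -0.04] open 0.0128 tilt [-0.  0. -1.]
collar [ 0.55007027 -0.20647963  0.08012397] [ 0.62130518 -0.13925154  0.08778102] 173
```

View pics/u.png

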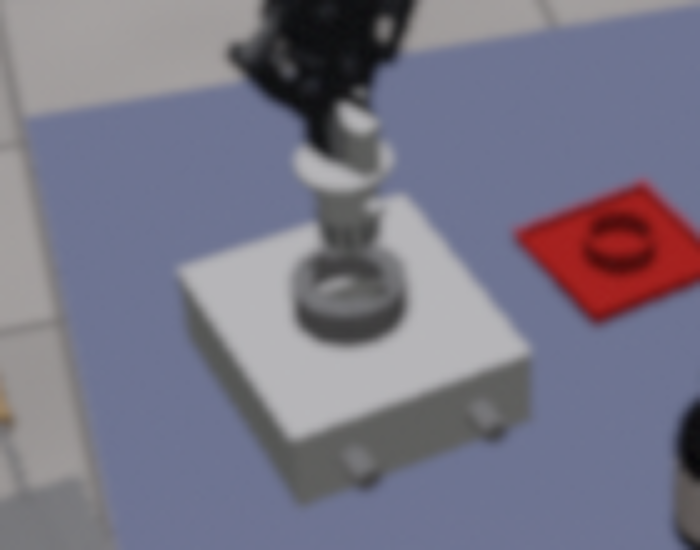

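The cartridge foot, at crop (348,240), hangs over the collar at (350,290), so it is aligned. Going down, slowly once in the hole.

>>> step_arm(targets=[[0.25,-0.1,0.8,0,1],[0,0,0.8,0,1],[0,0,0.8,0,1],[0,0,0.3,0,1],[0,0,0.2,0,1],[0,0,0.2,0,1],[0,0,0.2,0,1],[0,0,0.2,0,1],[0,0,0.2,0,1],[0,0,0,0,1]])

```text
t: 15.32
eef_pos: [0.5865, -0.1729, 0.1056]
eef_rot: [-0.277, 0.961, 0.0, -0.0]
force: [-1.2, 0.3, -1.7]
opening: 0.013
gripper_force: 68.4
```

```bash
python3 -c "
from h import *
go(.5866,-.1721,.087,-148)"
```

```text
t 15.32 pos [ 0.5865 -0.1729  0.1056] phi -147.78 shift [-0.05  0.06  1.86] twist 0.02 q6 -1.06 F [-1.2  0.3 -1.7] T [ 0.05  0.16 -0.08] open 0.013 tilt [-0.  0. -1.]
```

>>> step_arm(targets=[[0,0,0.2,0,1],[0,0.05,0.2,0,1],[0,0,0.2,0,1],[0,0,0.2,0,1],[0,0,0.2,0,1],[0,0,0.2,0,1],[0,0,0.2,0,1],[0,0,0.2,0,1],[0,0,0.2,0,1],[0,0,0,0,1]])

```text
t: 16.58
eef_pos: [0.5863, -0.1724, 0.0876]
eef_rot: [-0.277, 0.961, 0.0, -0.0]
force: [-0.4, -0.5, -1.4]
opening: 0.0127
gripper_force: 68.4
```

```bash
python3 -c "
from h import *
go(.5866,-.1721,.0777,-148)"
```

```text
t 16.57 pos [ 0.5863 -0.1724  0.0876] phi -147.78 shift [-0.04  0.01  0.99] twist 0.02 q6 -1.06 F [-0.4 -0.5 -1.4] T [-0.   -0.02 -0.01] open 0.0127 tilt [-0.  0. -1.]
```

Roof contact is expected near 0.083. I'll go 8 mm down in small rows.

>>> step_arm(targets=[[0,0,0.15,0,1],[0,0,0.15,0,1],[0,0,0.15,0,1],[0,0,0.1,0,1],[0,0,0,0,1]])

```text
t: 17.2
eef_pos: [0.5863, -0.1725, 0.0823]
eef_rot: [-0.277, 0.961, -0.0, -0.0]
force: [-0.3, 0.6, -1.2]
opening: 0.013
gripper_force: 68.7
```

>>> step_arm(targets=[[0,0,0.1,0,1],[0,0,0.1,0,1],[0,0,0,0,1]])

```text
t: 17.58
eef_pos: [0.5862, -0.1727, 0.0801]
eef_rot: [-0.277, 0.961, -0.0, -0.0]
force: [-2.7, -2.5, -0.7]
opening: 0.0132
gripper_force: 68.6
```

```bash
python3 -c "
from h import *
go(.5866,-.1721,.0777,-148)"
```

```text
t 17.57 pos [ 0.5862 -0.1727  0.0801] phi -147.79 shift [-0.07  0.03  0.24] twist 0.02 q6 -1.06 F [-2.7 -2.5 -0.7] T [-0.37  0.53  0.02] open 0.0132 tilt [-0. -0. -1.]
```

>>> step_arm(targets=[[0,0,0.15,0,1],[0,0,0.15,0,1],[0,0,0.1,0,1],[0,0,0,0,1]])

```text
t: 18.08
eef_pos: [0.5862, -0.1728, 0.0769]
eef_rot: [-0.277, 0.961, -0.0, -0.0]
force: [-7.0, -0.5, 5.9]
opening: 0.0126
gripper_force: 69.7
```

```bash
python3 -c "
from h import *
go(.5866,-.1721,.0657,-148)"
```

```text
t 18.07 pos [ 0.5862 -0.1728  0.0769] phi -147.79 shift [-0.07  0.04  1.12] twist 0.02 q6 -1.06 F [-7.  -0.5  5.9] T [-0.22  1.43  0.03] open 0.0126 tilt [-0.    -0.001 -1.   ]
```

Spring contact is at the expected height, so the lugs are in the gaps. I'll ease sideways and push on.

>>> step_arm(targets=[[0.08,0.05,0.1,0,1],[0,0,0.15,0,1],[0,0,0.15,0,1],[0,0,0,0,1]])

```text
t: 18.58
eef_pos: [0.5861, -0.1728, 0.0733]
eef_rot: [-0.277, 0.961, -0.001, 0.001]
force: [-3.1, -0.4, 7.3]
opening: 0.0132
gripper_force: 69.8
```

```bash
python3 -c "
from h import *
go(.5866,-.1721,.0657,-148)"
```

```text
t 18.57 pos [ 0.5861 -0.1728  0.0733] phi -147.78 shift [-0.08  0.03  0.76] twist 0.02 q6 -1.06 F [-3.1 -0.4  7.3] T [-0.1   0.82  0.03] open 0.0132 tilt [ 0.002 -0.001 -1.   ]
```

>>> step_arm(targets=[[0.04,0.02,0.15,0,1],[0,0,0.15,0,1],[0,0,0.15,0,1],[0,0,0.15,0,1],[0,0,0.15,0,1],[0,0,0,0,1]])

```text
t: 19.32
eef_pos: [0.5861, -0.1728, 0.0664]
eef_rot: [-0.278, 0.961, -0.001, 0.001]
force: [-3.4, -0.0, 9.7]
opening: 0.0131
gripper_force: 70.2
```

```bash
python3 -c "
from h import *
go(.5866,-.1721,.0657,-148)"
```

```text
t 19.32 pos [ 0.5861 -0.1728  0.0664] phi -147.77 shift [-0.08  0.03  0.07] twist 0.02 q6 -1.06 F [-3.4 -0.   9.7] T [ 0.13  0.75 -0.03] open 0.0131 tilt [ 0.003 -0.001 -1.   ]
```

>>> step_arm(targets=[[0,0,0.05,0.3,1],[0,0,0,0.5,1],[0,0,0,0.5,1],[0,0,0,0.5,1],[0,0,0,0,1]])

```text
t: 19.95
eef_pos: [0.5855, -0.1722, 0.0655]
eef_rot: [-0.123, 0.992, -0.0, 0.001]
force: [-4.3, 1.8, 9.3]
opening: 0.0129
gripper_force: 70.0
```

```bash
python3 -c "
from h import *
go(.5866,-.1721,.0657,-237)"
```

```text
t 19.95 pos [ 0.5855 -0.1722  0.0655] phi -165.82 shift [-0.11 -0.01 -0.02] twist 7.12 q6 -0.75 F [-4.3  1.8  9.3] T [ 0.48  1.16 -0.04] open 0.0129 tilt [ 0.001  0.    -1.   ]
```

>>> step_arm(targets=[[0,0,0,0.6,1],[0,0,0,0.6,1],[0,0,0,0.6,1],[0,0,0,0.6,1],[0,0,0,0.6,1],[0,0,0,0.6,1],[0,0,0,0.6,1],[0,0,0,0.6,1],[0,0,0,0,1]])

```text
t: 21.08
eef_pos: [0.5855, -0.1711, 0.0653]
eef_rot: [0.291, 0.957, 0.001, 0.0]
force: [-4.5, 6.1, 8.9]
opening: 0.0127
gripper_force: 70.0
```

```bash
python3 -c "
from h import *
go(.5866,-.1721,.0657,-237)"
```

```text
t 21.07 pos [ 0.5855 -0.1711  0.0653] phi 146.19 shift [-0.15 -0.02 -0.04] twist 2.32 q6 0.09 F [-4.5  6.1  8.9] T [ 1.54  1.   -0.12] open 0.0127 tilt [ 0.001  0.002 -1.   ]
```

>>> step_arm(targets=[[0.1,0,0,0.3,1],[0,0,0,0.3,1],[0,0,0,0.3,1],[0,0,0,0.3,1],[0,0,0,0.3,1],[0,0,0,0,1]])

```text
t: 21.82
eef_pos: [0.5855, -0.1711, 0.0657]
eef_rot: [0.413, 0.911, 0.001, 0.001]
force: [-1.8, 5.0, 8.5]
opening: 0.013
gripper_force: 70.0
```

```bash
python3 -c "
from h import *
go(.5866,-.1721,.0657,-237)"
```

```text
t 21.82 pos [ 0.5855 -0.1711  0.0657] phi 131.24 shift [-0.15  0.02  0.  ] twist 0.82 q6 0.35 F [-1.8  5.   8.5] T [1.1  0.32 0.04] open 0.013 tilt [ 0.003  0.001 -1.   ]
```

>>> step_arm(targets=[[0,0,0,0.2,1],[0,0,0,0.2,1],[0,0,0,0.2,1],[0,0,0,0,1]])

```text
t: 22.32
eef_pos: [0.585, -0.1716, 0.0657]
eef_rot: [0.46, 0.888, 0.001, 0.001]
force: [-2.5, 3.0, 10.3]
opening: 0.0129
gripper_force: 70.1
```

```bash
python3 -c "
from h import *
go(.5866,-.1721,.0657,-237)"
```

```text
t 22.32 pos [ 0.585  -0.1716  0.0657] phi 125.24 shift [-0.13  0.11  0.  ] twist 0.22 q6 0.46 F [-2.5  3.  10.3] T [0.62 0.97 0.25] open 0.0129 tilt [ 0.002  0.    -1.   ]
```

>>> step_arm(targets=[[0,0,0,0.2,1],[0,0,0,0.1,1],[0,0,0,0,1]])

```text
t: 22.7
eef_pos: [0.5846, -0.1717, 0.0657]
eef_rot: [0.482, 0.876, 0.0, 0.001]
force: [-5.3, 0.6, 9.6]
opening: 0.013
gripper_force: 71.4
```

```bash
python3 -c "
from h import *
go(.5866,-.1721,.0657,-237)"
```

```text
t 22.7 pos [ 0.5846 -0.1717  0.0657] phi 122.31 shift [-0.14  0.15 -0.  ] twist -0.07 q6 0.51 F [-5.3  0.6  9.6] T [0.36 1.45 1.01] open 0.013 tilt [ 0.001 -0.    -1.   ]
```

>>> step_arm(targets=[[0,0,0,0.1,1],[0,0,0,0,1]])

```text
t: 22.95
eef_pos: [0.5847, -0.1717, 0.0657]
eef_rot: [0.49, 0.872, 0.0, 0.001]
force: [-5.4, 1.6, 10.1]
opening: 0.0128
gripper_force: 74.4
```

```bash
python3 -c "
from h import *
go(.5866,-.1721,.0657,-237)"
```

```text
t 22.95 pos [ 0.5847 -0.1717  0.0657] phi 121.35 shift [-0.14  0.14 -0.  ] twist -0.17 q6 0.52 F [-5.4  1.6 10.1] T [0.43 1.41 1.28] open 0.0128 tilt [ 0.001 -0.    -1.   ]
```

The moment rose to 1.3 N m, so the stop is met. I'll ease up 5 mm with the spring, then release.

>>> step_arm(targets=[[0,0,-0.15,-0.1,1],[0,0,-0.15,0,1],[0,0,-0.15,0,1],[0,0,0,0,1]])

```text
t: 23.45
eef_pos: [0.584, -0.1714, 0.0673]
eef_rot: [0.483, 0.876, 0.0, -0.001]
force: [5.0, 0.4, -17.4]
opening: 0.0125
gripper_force: 68.8
```

```bash
python3 -c "
from h import *
go(.5866,-.1721,.0717,-237)"
```

```text
t 23.45 pos [ 0.584  -0.1714  0.0673] phi 122.23 shift [-0.2   0.19 -0.44] twist -0.08 q6 0.51 F [  5.    0.4 -17.4] T [-0.07 -1.32  0.93] open 0.0125 tilt [-0.001  0.001 -1.   ]
```

It is blocked at roof height, so not yet in the notches; the off-centre grip probably makes one lug meet its stop early. I'll push down, back off slightly, re-centre and twist again.

>>> step_arm(targets=[[0,0,0.2,0,1],[0,0,0.2,-0.3,1],[-0.1,0.1,0.05,-0.2,1],[-0.1,0.1,0,0,1],[0,0,0,0,1]], force=90)

```text
t: 24.08
eef_pos: [0.5851, -0.1721, 0.0666]
eef_rot: [0.445, 0.895, -0.001, -0.001]
force: [-15.1, 6.1, 13.8]
opening: 0.0125
gripper_force: 91.1
```

```bash
python3 -c "
from h import *
go(.5866,-.1721,.0657,-237)"
```

```text
t 24.07 pos [ 0.5851 -0.1721  0.0666] phi 127.13 shift [-0.09  0.12  0.09] twist 0.41 q6 0.42 F [-15.1   6.1  13.8] T [ 1.23  3.51 -0.15] open 0.0125 tilt [-0.003 -0.    -1.   ]
```

>>> step_arm(targets=[[0.1,-0.1,0,0,1],[0.1,-0.1,0,0,1],[0.1,-0.1,0,0,1],[0,0,0,0,1]])

```text
t: 24.58
eef_pos: [0.5843, -0.1723, 0.0675]
eef_rot: [0.445, 0.896, 0.0, 0.002]
force: [-0.7, 4.0, 7.7]
opening: 0.0127
gripper_force: 90.3
```

```bash
python3 -c "
from h import *
go(.5866,-.1721,.0657,-237)"
```

```text
t 24.57 pos [ 0.5843 -0.1723  0.0675] phi 127.15 shift [-0.13  0.2   0.18] twist 0.42 q6 0.42 F [-0.7  4.   7.7] T [ 0.96  0.06 -0.  ] open 0.0127 tilt [ 0.004 -0.001 -1.   ]
```

>>> step_arm(targets=[[0.1,-0.05,0.15,0,1],[0,0,0.05,0.2,1],[0,0,0,0.2,1],[0,0,0,0,1]])

```text
t: 25.08
eef_pos: [0.5844, -0.172, 0.0661]
eef_rot: [0.476, 0.88, 0.001, 0.003]
force: [2.7, 2.9, 8.8]
opening: 0.0126
gripper_force: 90.6
```

```bash
python3 -c "
from h import *
go(.5866,-.1721,.0657,-237)"
```

```text
t 25.07 pos [ 0.5844 -0.172   0.0661] phi 123.19 shift [-0.13  0.18  0.04] twist 0.02 q6 0.49 F [2.7 2.9 8.8] T [ 0.78 -0.65  0.59] open 0.0126 tilt [ 0.006 -0.002 -1.   ]
```

>>> step_arm(targets=[[0,0,0.05,0.15,1],[0,0,0,0.1,1],[0,0,0,0,1]])

```text
t: 25.45
eef_pos: [0.5845, -0.1719, 0.066]
eef_rot: [0.494, 0.87, 0.001, 0.003]
force: [1.9, 3.7, 12.3]
opening: 0.0127
gripper_force: 95.6
```

```bash
python3 -c "
from h import *
go(.5866,-.1721,.0657,-237)"
```

```text
t 25.45 pos [ 0.5845 -0.1719  0.066 ] phi 120.8 shift [-0.13  0.17  0.04] twist -0.22 q6 0.53 F [ 1.9  3.7 12.3] T [ 0.93 -0.43  1.72] open 0.0127 tilt [ 0.006 -0.002 -1.   ]
```

Stop confirmed at about 124°. The residual twist, pressing the lugs on the stop, may have caused the friction, so I'll unload the moment first and then rise.

>>> step_arm(targets=[[0,0,0,-0.2,1],[0,0,0,-0.2,1],[0,0,0,0,1]])

```text
t: 25.82
eef_pos: [0.5843, -0.1721, 0.066]
eef_rot: [0.464, 0.886, 0.001, 0.003]
force: [0.4, 3.2, 11.1]
opening: 0.0124
gripper_force: 90.7
```

>>> step_arm(targets=[[0,0,-0.15,0,1],[0,0,-0.15,0,1],[0,0,0,0,1]])

```text
t: 26.2
eef_pos: [0.5842, -0.1721, 0.0682]
eef_rot: [0.464, 0.886, 0.001, 0.003]
force: [3.5, 2.6, 8.1]
opening: 0.0124
gripper_force: 89.9
```

```bash
python3 -c "
from h import *
go(.5866,-.1721,.0717,-237)"
```

```text
t 26.2 pos [ 0.5842 -0.1721  0.0682] phi 124.66 shift [-0.14  0.2  -0.35] twist 0.17 q6 0.46 F [3.5 2.6 8.1] T [ 0.76 -0.82  0.09] open 0.0124 tilt [ 0.006 -0.002 -1.   ]
```

Rising freely with the spring this time. Continuing.

>>> step_arm(targets=[[0,0,-0.15,0,1],[0,0,-0.1,0,1],[0,0,0,0,1]])

```text
t: 26.58
eef_pos: [0.5841, -0.1721, 0.0704]
eef_rot: [0.464, 0.886, 0.001, 0.003]
force: [4.2, 2.2, 5.6]
opening: 0.0125
gripper_force: 89.6
```

```bash
python3 -c "
from h import *
go(.5866,-.1721,.0717,-237)"
```

```text
t 26.57 pos [ 0.5841 -0.1721  0.0704] phi 124.67 shift [-0.14  0.2  -0.13] twist 0.17 q6 0.46 F [4.2 2.2 5.6] T [ 0.61 -1.07  0.06] open 0.0125 tilt [ 0.006 -0.002 -1.   ]
```

Well above roof height, so it is in the notches. Releasing.

>>> step_arm(targets=[[0,0,0,0,1.6],[0,0,0,0,2],[0,0,0,0,3],[0,0,0,0,5],[0,0,0,0,6],[0,0,0,0,6],[0,0,-1,0,6],[0,0,-2,0,6],[0,0,-3,0,6],[0,0,-4,0,6]], force=40)

```text
t: 27.82
eef_pos: [0.5815, -0.1713, 0.1693]
eef_rot: [0.464, 0.886, -0.0, 0.0]
force: [0.9, -0.2, 0.5]
opening: 0.0602
gripper_force: 0.0
```

>>> step_arm(targets=[[0,0,-4,0,6],[-2,-3,0,0,6],[-3,-5,0,0,6],[-3,-5,0,0,6],[-3,-5,0,0,6],[0,0,0,0,6]])

```text
t: 28.58
eef_pos: [0.4946, -0.368, 0.2086]
eef_rot: [0.466, 0.885, -0.001, 0.001]
force: [0.8, -0.3, 0.7]
opening: 0.0598
gripper_force: 0.0
```

```bash
python3 - <<'E'
from h import *
go(.5866,-.1721,.0717,-237)
p,d=robot.camera('top'); w=cloud('top',d); Z=w[...,2]; v,u=np.mgrid[:400,:640]; B=(abs(u-396)<40)&(abs(v-217)<40)
m=B&(Z>.12)&(Z<.16); print(m.sum(),np.median(Z[m]),cv2.minAreaRect(w[m][:,:2].astype(np.float32)*1000))
m=B&(Z>.098)&(Z<.112); print(m.sum(),np.median(Z[m]),cv2.minEnclosingCircle(w[m][:,:2].astype(np.float32)*1000))
s,_=robot.camera('scene')
a=cv2.resize(p[150:280,330:460][...,::-1],(400,400)); b=cv2.resize(s[130:250,190:310][...,::-1],(400,400))
cv2.imwrite('pics/f.png',np.hstack([a,b]))
E
```

```text
t 28.57 pos [ 0.4946 -0.368   0.2086] phi 124.44 shift [10.98 18.67 13.67] twist 0.14 q6 0.12 F [ 0.8 -0.3  0.7] T [ 0.02 -0.05 -0.  ] open 0.0598 tilt [ 0.001 -0.002 -1.   ]
156 0.13713581273683972 ((586.9343872070312, -173.4672088623047), (13.830799102783203, 49.3687744140625), 35.07744598388672)
299 0.10305655076650186 ((587.4146118164062, -173.7604217529297), 27.029338836669922)
```

View pics/f.png

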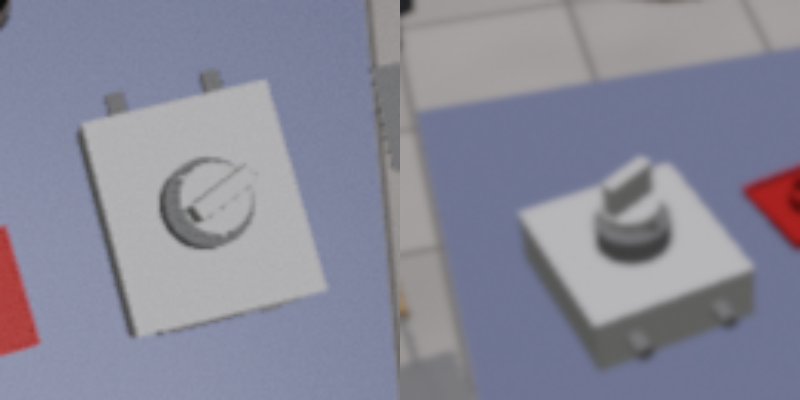

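The final picture shows the cartridge seated upright in the collar, bar at crop (225,190) in the top view. Its top is at 137.1 mm, so the underside is 40 mm below the collar's top, which is the locked height. The bar is at 125°, about 87° from where the gaps are, so I'm handing in.

```bash
python3 -c "
from rig import robot
print(robot.job_done())"
```

```text
the job is handed in; nothing more can be done
None
```

The cartridge is in the filter unit's port, turned clockwise to the stop and sprung up to its locked height (40 mm below the collar's top), with the gripper clear; I handed the job in at about 29 s, and no verdict came back.

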